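# Open the wide drive dock

## Robot

A 6-joint arm with a two-finger parallel gripper is mounted at the origin on the work surface. World frame = base frame: x ahead of the robot, y to its left, z up, the work surface at z = 0. Lengths are in m, angles in degrees, forces in N, time in s.
With the tool pointing down it reaches from about 0.375 to 0.9 m from the base axis. Payload 3.1 kg.
Tool frame: the origin (TCP) lies at the very end of the fingers, on their centre line; the grasp point (between the pads) lies 19 mm behind it (bot.hold_point_z is the z of the grasp point in the tool frame, in m); z points along the fingers, y is the direction in which the jaws open and shut (so a half turn about z gives the same grasp; the last joint's range is limited). The gripper opens to 87 mm and grips with 3 to 60 N. Pads are 19 mm wide; open, the fingers measure 117 mm over their backs; the gripper's body (75 mm by 190 mm) begins 51 mm behind the grasp point.
Start: joints at [54.345, 30.224, 82.088, -0, 67.689, -10.227], TCP at [0.268, 0.564, 0.223] pointing down, gripper open.
Joint ranges: [-176.69, 176.69], [-43.24, 126.21], [12.49, 139.97], [-82, 262], [0, 151.66], [-163.58, 163.58]. Speed limits (degrees/s): [159.86, 159.86, 180, 180, 180, 180].

## Interface

Orientations are given as a 3x3 rotation matrix whose columns are the frame's x, y, z axes.
In Python, from rig import bot gives the robot as it stands.
- The arm moves only by the tool servo_tool, never from a script. Its argument "increments" is a list of rows, each a list of 3 entries, a list of its own where there are three numbers: the closure, from 0 (fully open) to 1 (shut), then the shift along the tool's x, y, z in mm, then the turn about the tool's z in degrees. In form: [[claw, [x, y, z], turn], ...]. A call has 1 to 5 rows; each row shifts and turns the commanded pose from where the row before left it, along the tool's axes as they then stand; what a row does not reach is not made up. A row lasts 1/8 s, in which the tool goes at most 62.5 mm and 10.7 degrees, less where a joint would pass 70% of its speed; a pose out of reach is approached as far as the arm can. A call with a gripper value outside its range is refused whole. The fingers move at their own pace and stop on an object; the grip force is fixed at half the most. Time passes only in rows, so rows that do not move let the fingers close. It gives the time, the measured TCP pose, the force and the opening at its end, in the units of the state.
- bot.read_state(): the state, without advancing time (a new reading comes with each control period).
- bot.capture(name): name is "scene" or "top"; returns (picture, depth): 384x512x3 uint8, blue, green, red; 384x512 float32, m along the optical axis (not along the pixel's ray), 0 where there is no reading.
- bot.camera_info(name): a dict with "K" (3x3 intrinsics, pixels), "distortion" ([k1, k2, p1, p2, k3] as OpenCV has them; the pictures are not rectified), "R" (3x3) and "t" (3): a world point X has camera coordinates R X + t. Camera axes: x right, y down, z forward; pixel columns grow to the right and rows downward; lengths in m; the calibration is good to about 2 mm. A picture is of the moment at which its call begins. camera_info takes no time and is no camera call.
- bot.hand_in(): hands the job in, once; it reports no verdict.
Trained networks look in the newest picture that a camera, given by its name, has taken for a name from the list of things; names that differ only in an ending like _2 or _b are one class to them, and where a whole thing is asked for, a point or a joint stands for the part that bears it (a point fixed in the world has none). Each returns a list of dicts, best first, with "p" (0 to 1); they miss things now and then, are a little off and sometimes report something else, mostly with a low value. They report only what shows in the picture. A call takes as long as a camera call. They do not tell look-alikes from the thing itself.
- bot.find_in(camera, thing): "bbox" ([left, top, right, bottom] in pixels, round what is visible of it).
- bot.trace(camera, thing): "region" (384x512 bool, what is visible of it) and "bbox" ([left, top, right, bottom] in pixels, round what is visible of it).
The state is a dict: "time_s": time; "joint_positions": joint angles; "qvel": joint speeds; "tau": joint torques, N m; "position": TCP position; "tcp_rot": TCP orientation; "force": force on the tool from outside, world axes, zero at the start; "moment": the same for the moment, N m; "opening": opening from 0.0 (shut) to 1.0 (fully open).
Only numpy, scipy, OpenCV 4.12 (cv2) and the standard library are available. Lean on these libraries where they do the work, as an engineer would, in place of code of your own. Each camera call takes 0.05 s, during which the arm holds its last target.

## Task

Open the wide drive dock on the repair bench: press down its release tab so that the lid springs up, then push the lid all the way back until it stays fully open by itself. Leave the narrow dock shut and its tab alone, pick nothing up, and leave the drive in the bay and the other things on the bench where they are.

Things in the scene. Friction and masses are not known exactly. Their poses are not given: they have to be found in the camera images.
- wide_dock: The wide drive dock: a black open-topped box 125 mm deep (x), 175 mm wide (y), 60 mm high, fixed to the bench, with a flat aluminium lid and a steel release tab in the middle of its front. Both docks are alike except for the width (175 and 115 mm). This is the dock to open. Origin: centre of the underside; its x points from the front (tab) to the back (hinge), y to its left, z up.
- wide_lid (a joint): Angle of the wide dock's lid (rad): 0 flat shut, about 0.01 when latched, 1.95 at its back stop. A spring leaf lifts the released lid to about 0.85 (takes under a second) and acts no further; from there the lid (0.12 kg, damped hinge, under 2 N at its edge) must be pushed. Let go below about 1.5 it falls back to 0.85; beyond upright (1.6) it sinks back by its own weight to 1.95 and stays.
- wide_hinge (a point): Middle of the wide lid's hinge line, which runs along the dock's y at its back rim: 62.5 mm behind the dock's origin, 60 mm above the bench.
- wide_lid_edge (a point): Middle of the lower front edge of the wide lid; moves with the lid, 125 mm from the hinge line. The lid is a plate 175 mm wide and 6 mm thick, above the line from hinge to this point when shut.
- wide_tab (a joint): Angle of the wide dock's release tab (rad): 0 at rest, 0.32 fully pressed. The tab is a sprung rocker that turns about an axis along the dock's y, 60 mm in front of the dock's origin and 40 mm above the bench; its nose holds the lid's front edge until about 0.2. Pressed down at the pad point this takes about 2 N to start, 3 N at release (6 mm down) and 4 N at the end (10 mm down).
- wide_tab_pad (a point): Point in the middle of the top face of the wide dock's pressing tab (steel plate 40 mm long in x, 44 mm wide in y), 92.5 mm in front of the dock's origin, 44 mm above the bench at rest. The tab reaches from 68.5 to 108.5 mm in front of the origin; its upright and nose (top 71.5 mm above the bench) stand from 57 to 68.5 mm in front of it.
- narrow_dock: The narrow drive dock: a black open-topped box 125 mm deep (x), 115 mm wide (y), 60 mm high, fixed to the bench, with a flat aluminium lid and a steel release tab in the middle of its front. Both docks are alike except for the width (175 and 115 mm). This dock must stay shut and its tab unpressed. Origin: centre of the underside; its x points from the front (tab) to the back (hinge), y to its left, z up.
- narrow_lid (a joint): Angle of the narrow dock's lid (rad): 0 flat shut, about 0.01 when latched, 1.95 at its back stop. A spring leaf lifts the released lid to about 0.85 (takes under a second) and acts no further; from there the lid (0.12 kg, damped hinge, under 2 N at its edge) must be pushed. Let go below about 1.5 it falls back to 0.85; beyond upright (1.6) it sinks back by its own weight to 1.95 and stays.
- narrow_hinge (a point): Middle of the narrow lid's hinge line, which runs along the dock's y at its back rim: 62.5 mm behind the dock's origin, 60 mm above the bench.
- narrow_lid_edge (a point): Middle of the lower front edge of the narrow lid; moves with the lid, 125 mm from the hinge line. The lid is a plate 115 mm wide and 6 mm thick, above the line from hinge to this point when shut.
- narrow_tab (a joint): Angle of the narrow dock's release tab (rad): 0 at rest, 0.32 fully pressed. The tab is a sprung rocker that turns about an axis along the dock's y, 60 mm in front of the dock's origin and 40 mm above the bench; its nose holds the lid's front edge until about 0.2. Pressed down at the pad point this takes about 2 N to start, 3 N at release (6 mm down) and 4 N at the end (10 mm down).
- narrow_tab_pad (a point): Point in the middle of the top face of the narrow dock's pressing tab (steel plate 40 mm long in x, 44 mm wide in y), 92.5 mm in front of the dock's origin, 44 mm above the bench at rest. The tab reaches from 68.5 to 108.5 mm in front of the origin; its upright and nose (top 71.5 mm above the bench) stand from 57 to 68.5 mm in front of it.
- bay_drive: Loose 3.5-inch drive (98 x 147 x 26 mm, 0.6 kg) lying in the bay of the wide dock under the lid, on the bay floor 10 mm above the bench; its top is 36 mm above the bench. Origin at its underside.
- spare_drive: Bystander, to be left alone: loose 3.5-inch drive lying flat, 147 x 102 x 26 mm, on the right-hand side. Origin at its underside.
- slim_drive: Bystander, to be left alone: loose 2.5-inch drive lying flat, 100 x 70 x 9 mm, near the robot on the left. Origin at its underside.
- screw_jar: Bystander, to be left alone: small whitish jar with a black cap, 38 mm across, 58 mm high, standing between the two docks. Origin at its underside.
- screwdriver: Bystander, to be left alone: screwdriver about 170 mm long, lying in front of the docks. Origin at about the middle of its underside; it lies along its x.
- brush: Bystander, to be left alone: cleaning brush about 150 mm long, lying on the left. Origin at about the middle of its underside; it lies along its x.
- mug: Bystander, to be left alone: white mug, 80 mm across and 90 mm high, on the left. Origin at its underside.
- bridge: Bystander, to be left alone: grey adapter box, 70 x 110 x 30 mm, behind the docks. Origin at its underside.
Things that resemble listed ones, but are neither listed nor needed, are in the scene too. Leave any yellow look-alike of the wide_dock alone. What is shaped like the narrow_dock but orange is not meant.

How it is judged (in metres and radians):
On the way, in this order (a step that is already met when the one before it is completed fails the run):
1. the wide dock's release tab is pressed down while its lid is still down (value of joint wide_tab above 0.1 rad and value of joint wide_lid below 0.3 rad).
2. the wide lid has sprung up from its latch (value of joint wide_lid above 0.6 rad).
3. the wide lid is pushed fully open (value of joint wide_lid above 1.75 rad), for 0.2 s.
At the end, for the whole second after the job is handed in: The wide lid rests by itself at its back stop (above 1.8 rad), its tab back up and the narrow tab up (below 0.08 rad), the narrow lid shut (below 0.1 rad), the drive in its bay (moved under 15 mm, under 20 mm above the dock's underside), each bystander within 30 mm of its start (value of joint wide_lid between 1.8 and 2.05 rad and value of joint each of wide_tab, narrow_tab below 0.08 rad and value of joint narrow_lid below 0.1 rad and z of bay_drive in the frame of wide_dock below 0.02 m and distance of bay_drive from where it was at the start of the episode below 0.015 m and distance of each of spare_drive, slim_drive, screw_jar, screwdriver, brush, mug, bridge from where it was at the start of the episode below 0.03 m); the robot touches nothing.
It fails at once if the narrow dock's tab is pressed (0.1 rad) or its lid opens (0.15 rad) (value of joint narrow_tab above 0.1 rad or value of joint narrow_lid above 0.15 rad).
It fails at once if the drive in the bay is lifted or shifted more than 15 mm (distance of bay_drive from where it was at the start of the episode above 0.015 m).
It fails at once if a bystander is picked up or moved more than 30 mm (distance of any of spare_drive, slim_drive, screw_jar, screwdriver, brush, mug, bridge from where it was at the start of the episode above 0.03 m).
It also fails if it takes over 42 s, if anything falls off the work surface, if the arm or the gripper's body presses on something with over 40 N, if the wrist force passes 120 N, or if a joint passes its speed limit or range.

## Working session

There is one attempt and no reset: what is moved stays moved. The work goes in short steps, Python scripts to look and compute and a tool call to move; the robot and the scene stay as the last step left them, time stands still between calls to the robot, and variables do not carry over. Pictures are saved under pics/ and viewed, and the job is handed in when it is done.

Besides the shell and the picture viewer there is one more tool, called after "Emit:" by a JSON object that holds its "fn" and its "kwargs", one argument or row to a line. servo_tool: Moves the arm, as the interface text tells. Its arguments: {"type":"object","properties":{"increments":{"type":"array","items":{"type":"array"}}},"required":["increments"]}

```bash
mkdir -p pics; cat > h.py <<'E'
from rig import bot
import numpy as np, cv2
def snap(cam,name):
    im,d=bot.capture(cam); cv2.imwrite(f'pics/{name}.png',im); np.save(f'pics/{name}.npy',d); return im,d
def world(cam,uv,z):
    ci=bot.camera_info(cam);K=np.array(ci['K']);D=np.array(ci['distortion']);R=np.array(ci['R']);t=np.array(ci['t'])
    n=cv2.undistortPoints(np.array([[uv]],float),K,D)[0,0]
    return R.T@(np.array([n[0]*z,n[1]*z,z])-t)
def cloud(cam,d):
    ci=bot.camera_info(cam);K=np.array(ci['K']);D=np.array(ci['distortion']);R=np.array(ci['R']);t=np.array(ci['t'])
    h,w=d.shape;u,v=np.meshgrid(np.arange(w),np.arange(h))
    n=cv2.undistortPoints(np.stack([u,v],-1).reshape(-1,1,2).astype(float),K,D)[:,0]
    P=np.c_[n,np.ones(len(n))]*d.reshape(-1,1)
    W=(P-t)@R; W[d.ravel()==0]=np.nan
    return W.reshape(h,w,3)
def proj(cam,X):
    ci=bot.camera_info(cam)
    return cv2.projectPoints(np.array(X,float).reshape(-1,1,3),cv2.Rodrigues(np.array(ci['R'],float))[0],np.array(ci['t'],float),np.array(ci['K'],float),np.array(ci['distortion'],float))[0][:,0]
E
python3 - <<'E'
from h import *
print(bot.read_state())
for c in('top','scene'):
    snap(c,c+'0')
    for t in('wide_dock','narrow_dock','wide_tab','narrow_tab'):
        print(c,t,[(np.round(x['bbox']).tolist(),round(x['p'],2)) for x in bot.find_in(c,t)])
E
```

```text
{'time_s': 0.0, 'joint_positions': array([ 5.43438623e+01,  3.02805025e+01,  8.21572082e+01,  9.91363863e-04,
        6.76889077e+01, -1.02288889e+01]), 'qvel': array([ 0.01980071,  0.01210508, -0.06562574,  0.08104667,  0.08943815,
        0.03327455]), 'tau': array([-8.51471623e-05, -4.40047038e+01, -1.76593870e+01,  6.33276463e-02,
        5.84641483e-02, -1.87565424e-04]), 'position': array([0.2678991 , 0.56385321, 0.2215506 ]), 'tcp_rot': array([[-9.03128104e-01,  4.29369230e-01, -1.30120319e-03],
       [ 4.29371007e-01,  9.03126429e-01, -1.78628382e-03],
       [ 4.08175682e-04, -2.17194205e-03, -9.99997558e-01]]), 'force': array([-0.749887  ,  0.55176123,  0.67796172]), 'moment': array([-0.02410144,  0.02976163,  0.0460927 ]), 'opening': 0.9988464927194073}
top wide_dock [([284.0, 158.0, 338.0, 210.0], 0.79), ([296.0, 242.0, 353.0, 291.0], 0.55)]
top narrow_dock [([185.0, 91.0, 227.0, 141.0], 0.64), ([185.0, 165.0, 221.0, 211.0], 0.57), ([308.0, 196.0, 316.0, 208.0], 0.4)]
top wide_tab [([304.0, 192.0, 320.0, 208.0], 0.65), ([328.0, 279.0, 345.0, 295.0], 0.6)]
top narrow_tab [([200.0, 197.0, 213.0, 211.0], 0.56), ([194.0, 126.0, 206.0, 140.0], 0.49)]
scene wide_dock [([124.0, 134.0, 190.0, 190.0], 0.94), ([148.0, 191.0, 228.0, 258.0], 0.63), ([398.0, 172.0, 439.0, 216.0], 0.62), ([60.0, 194.0, 106.0, 243.0], 0.6)]
scene narrow_dock [([335.0, 229.0, 398.0, 292.0], 0.79)]
scene wide_tab [([149.0, 193.0, 223.0, 242.0], 0.56), ([169.0, 191.0, 188.0, 203.0], 0.45)]
scene narrow_tab [([350.0, 226.0, 370.0, 235.0], 0.7), ([306.0, 168.0, 327.0, 174.0], 0.43), ([222.0, 168.0, 276.0, 180.0], 0.21)]
```

```bash
ls pics
```

```text
scene0.npy
scene0.png
top0.npy
top0.png
```

View pics/top0.png

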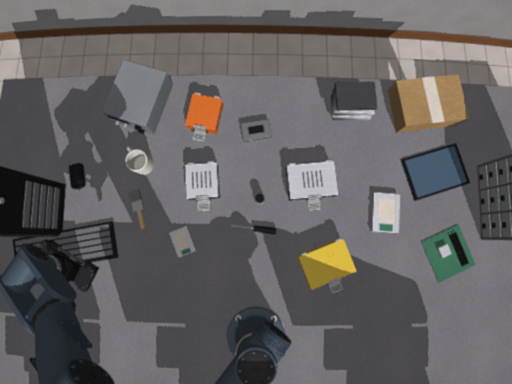

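View pics/scene0.png

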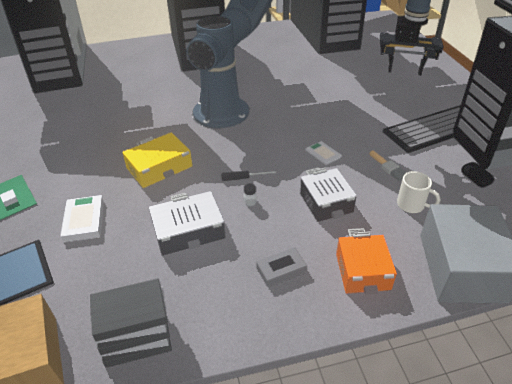

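```bash
python3 -c "
import cv2
a=cv2.imread('pics/top0.png')[80:310,170:370]
cv2.imwrite('pics/top0c.png',cv2.resize(a,None,fx=2.6,fy=2.6,interpolation=cv2.INTER_CUBIC))"
```

```text
(no output)
```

View pics/top0c.png

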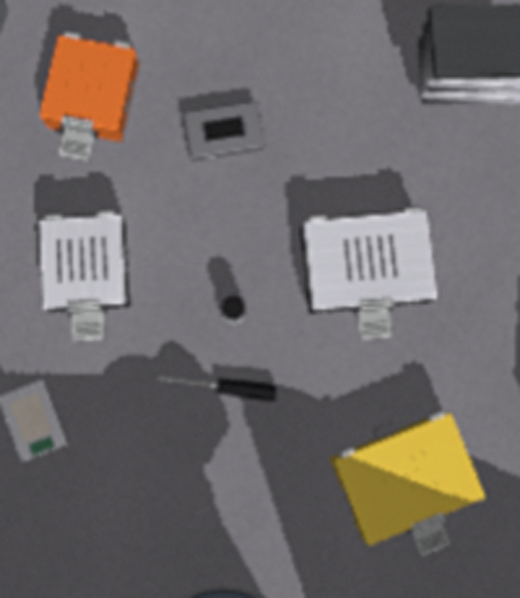

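In the top picture there are two wide candidates: the white/aluminium-lidded dock at (313,180) and the yellow look-alike at (328,264). The aluminium one, black box with its tab at (314,203), is the one meant. The aluminium dock at (202,181) is the narrow one, and the orange one at (205,113) is not meant. Next I measure its pose.

```bash
cat > m.py <<'E'
from h import *
d=np.load('pics/top0.npy');W=cloud('top',d);im=cv2.imread('pics/top0.png')
r=[x for x in bot.trace('top','wide_dock')]
for x in r: print(np.round(x['bbox']),x['p'])
box=np.zeros(d.shape,bool);box[150:200,275:345]=1
lid=box&(W[...,2]>.055)&(W[...,2]<.08)
P=W[lid];print(len(P),np.median(P[:,2]),P.min(0),P.max(0))
rect=cv2.minAreaRect((P[:,:2]*1000).astype(np.float32));print('lid',rect)
box[:]=0;box[194:215,300:330]=1
tab=box&(W[...,2]>.03)&(W[...,2]<.056)
P=W[tab];print(len(P),P.mean(0),P.min(0),P.max(0))
print('table',np.nanmedian(W[215:225,290:300,2]))
np.set_printoptions(linewidth=250)
print(np.round(W[190:212,306:323,2]*1000))
E
python3 m.py
```

```text
[285. 158. 338. 212.] 0.88
[297. 238. 355. 294.] 0.63
[255. 226. 275. 236.] 0.51
1691 0.0664549717454432 [ 0.49832869 -0.28841969  0.05595755] [ 0.64723871 -0.10236687  0.07909083]
lid ((569.2316284179688, -196.10552978515625), (139.05357360839844, 178.0482635498047), 6.950404167175293)
153 [ 0.48353622 -0.204843    0.04398319] [ 0.45903902 -0.2608019   0.03386961] [ 0.51243633 -0.16169263  0.05595755]
table 0.0005439256854127199
[[64. 68. 69. 72. 66. 67. 71. 68. 65. 62. 62. 66. 65. 69. 66. 65. 71.]
 [65. 67. 64. 67. 68. 64. 67. 65. 64. 67. 70. 70. 62. 70. 56. 67. 60.]
 [63. 66. 67. 68. 68. 68. 63. 68. 65. 63. 68. 68. 64. 67. 64. 67. 65.]
 [69. 66. 63. 70. 64. 66. 66. 68. 72. 64. 66. 72. 66. 71. 65. 68. 65.]
 [67. 68. 66. 67. 73. 67. 65. 65. 70. 69. 66. 65. 66. 62. 71. 63. 64.]
 [64. 66. 67. 68. 64. 67. 72. 71. 69. 74. 75. 72. 73. 66. 68. 64. 71.]
 [64. 65. 70. 70. 74. 66. 71. 74. 70. 71. 72. 68. 68. 69. 65. 58. 60.]
 [67. 62. 74. 70. 71. 70. 66. 71. 77. 75. 76. 75. 77. 75. 79. 18. 12.]
 [49. 34. 71. 77. 74. 68. 73. 74. 74. 77. 69. 61. 56. 56. 46.  1. -8.]
 [53. 46. 56. 46. 46. 41. 3
[... 196 characters left out ...]
46. 43. 42. 44. 46. 44. 40. 48. 49. 43. 43. 46. -3. -2. -4.]
 [nan -2. 47. 45. 44. 44. 47. 49. 40. 43. 49. 47. 42. 43. -5.  5.  2.]
 [ 2.  3. 44. 45. 48. 43. 46. 42. 42. 41. 41. 42. 45. 49. -4. -1.  2.]
 [-2. -1. 45. 43. 45. 45. 48. 44. 43. 46. 40. 45. 43. 44. -7. -0. -2.]
 [-2. -4. 45. 41. 43. 45. 47. 43. 45. 46. 41. 43. 46. 41. -5.  2. -1.]
 [-4.  1. 44. 42. 48. 42. 42. 43. 43. 42. 49. 43. 44. 47.  7.  0. -1.]
 [-0. -5. 45. 47. 42. 50. 47. 47. 44. 47. 42. 44. 44. 43. -0. -2.  4.]
 [-3. -0. 44. 42. 41. 48. 42. 41. 43. 40. 47. 46. 45. 46. -3.  2.  2.]
 [ 1.  1.  5. 46. 46. 39.  3.  3. -1.  2.  4.  5.  1.  1.  5.  3. -1.]
 [-1.  2.  1. -1.  2.  5. -2. -2. -3.  0.  1.  1. -1.  0.  2. -1. -2.]]
```

```bash
cat > fit.py <<'E'
from h import *
from scipy.optimize import minimize
d=np.load('pics/top0.npy');W=cloud('top',d);im=cv2.imread('pics/top0.png')
g=im.min(2)
Wz=cv2.medianBlur(np.nan_to_num(W[...,2]).astype(np.float32),3)
m=np.zeros(d.shape,bool);m[150:215,275:345]=1
lid=m&(Wz>.055)&(g>130)
tab=m&(Wz>.03)&(Wz<.056); tab[:199]=0; tab[:,:304]=0;tab[:,325:]=0
def poly(x,y,a,x0,x1,hy,z):
    c,s=np.cos(a),np.sin(a)
    p=[(x+c*u-s*v,y+s*u+c*v,z) for u,v in((x0,-hy),(x1,-hy),(x1,hy),(x0,hy))]
    return proj('top',p)
S=8
def ras(p):
    o=np.zeros((65*S,70*S),np.uint8)
    cv2.fillPoly(o,[np.round((p-[275,150]+.5)*S).astype(int)],255)
    return cv2.resize(o,(70,65),interpolation=cv2.INTER_AREA)/255.
L=lid[150:215,275:345].astype(float);T=tab[150:215,275:345].astype(float)
def cost(q):
    x,y,a=q[0]/1e3,q[1]/1e3,q[2]/100
    return np.abs(ras(poly(x,y,a,-.0625,.0625,.0875,.066))-L).sum()+np.abs(ras(poly(x,y,a,-.1085,-.0685,.022,.044))-T).sum()
best=min((minimize(cost,[570,-196,a],method='Nelder-Mead',options=dict(initial_simplex=[[570,-196,a],[580,-196,a],[570,-186,a],[570,-196,a+4]])) for a in(-10,0,6,12)),key=lambda r:r.fun)
print(best.x,best.fun,L.sum(),T.sum())
x,y,a=best.x[0]/1e3,best.x[1]/1e3,best.x[2]/100
c,s=np.cos(a),np.sin(a)
print('yaw',np.degrees(a),'pad',x-.0925*c,y-.0925*s,'hinge',x+.0625*c,y+.0625*s)
st=bot.read_state();print(st['time_s'])
f=4
v=cv2.resize(im[140:220,265:355],None,fx=7,fy=7,interpolation=cv2.INTER_CUBIC)
for p in(poly(x,y,a,-.0625,.0625,.0875,.066),poly(x,y,a,-.1085,-.0685,.022,.044)):
    cv2.polylines(v,[np.round((p-[265,140]+.5)*7).astype(int)],True,(0,0,255),1)
cv2.imwrite('pics/fit.png',v)
E
python3 fit.py
```

```text
[ 568.87170467 -196.03828405   10.3892428 ] 153.12549019607843 1602.0 141.0
yaw 5.952597645791983 pad 0.47687046150715307 -0.20563105506372834 hinge 0.6310347068134475 -0.1895566820078148
0.55
```

View pics/fit.png

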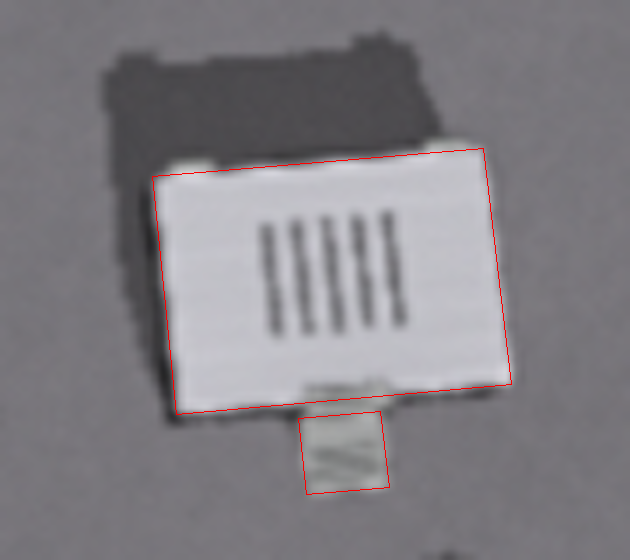

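Emit:
{"fn": "servo_tool", "kwargs": {
  "increments": [
    [1, [-44, -46, 0], 0],
    [1, [-44, -46, 0], 0],
    [1, [-44, -46, 0], 0],
    [1, [-44, -46, 0], 0],
    [1, [-44, -46, 0], 0]
  ]
}}

```text
time_s: 1.18
position: [0.3671, 0.2661, 0.2229]
tcp_rot: [[-0.903, 0.429, 0.001], [0.429, 0.903, 0.0], [-0.001, 0.001, -1.0]]
force: [0.2, -0.9, -0.6]
opening: 0.515
```

Emit:
{"fn": "servo_tool", "kwargs": {
  "increments": [
    [1, [0, 0, 0], -7.8],
    [1, [0, 0, 0], -7.8],
    [1, [0, 0, 0], -7.8],
    [1, [0, 0, 0], -7.95],
    [1, [0, 0, 0], 0]
  ]
}}

```text
time_s: 1.8
position: [0.3665, 0.2678, 0.2227]
tcp_rot: [[-0.995, -0.101, 0.0], [-0.101, 0.995, 0.0], [-0.0, 0.0, -1.0]]
force: [-0.4, 0.0, -0.1]
opening: 0.019
```

```bash
cat > go.py <<'E'
from h import *
import sys
x,y,a=.56887,-.19604,.10389
c,s=np.cos(a),np.sin(a)
Rd=np.array([[c,-s,0],[s,c,0],[0,0,1]])
st=bot.read_state();R=st['tcp_rot'];p=st['position']
print('t',st['time_s'],'p',p.round(4),'F',st['force'].round(2),'open',st['opening'])
print('in dock mm',(Rd.T@(p-[x,y,0])*1000).round(1),'yaw of tool y',np.degrees(np.arctan2(R[1,1],R[0,1])),'z',R[:,2].round(4))
if len(sys.argv)>3:
    t=np.array([float(v) for v in sys.argv[1:4]])/1000
    print('tool shift mm',(R.T@(Rd@t+[x,y,0]-p)*1000).round(1))
E
python3 go.py -97 0 100
```

```text
t 1.8 p [0.3665 0.2678 0.2227] F [-0.42  0.02 -0.09] open 0.018888720257718292
in dock mm [-153.1  482.3  222.7] yaw of tool y 95.82521618155079 z [ 4.e-04  2.e-04 -1.e+00]
tool shift mm [ -57.1 -482.2  122.7]
```

Emit:
{"fn": "servo_tool", "kwargs": {
  "increments": [
    [1, [-20, -53, 0], 0],
    [1, [-20, -53, 0], 0],
    [1, [-17, -53, 0], 0],
    [1, [0, -54, 0], 0],
    [1, [0, -54, 0], 0]
  ]
}}

```text
time_s: 2.42
position: [0.4511, 0.0063, 0.2227]
tcp_rot: [[-0.995, -0.101, 0.001], [-0.101, 0.995, -0.0], [-0.001, -0.0, -1.0]]
force: [1.3, 0.2, 0.4]
opening: 0.004
```

Emit:
{"fn": "servo_tool", "kwargs": {
  "increments": [
    [1, [0, -54, 0], 0],
    [1, [0, -54, 0], 0],
    [1, [0, -54, 40], 0],
    [1, [0, -53, 40], 0],
    [1, [0, 0, 40], 0]
  ]
}}

```text
time_s: 3.05
position: [0.4742, -0.2038, 0.1071]
tcp_rot: [[-0.995, -0.096, 0.005], [-0.096, 0.995, -0.004], [-0.004, -0.004, -1.0]]
force: [-0.1, 1.2, -0.4]
opening: 0.007
```

Emit:
{"fn": "servo_tool", "kwargs": {
  "increments": [
    [1, [0, 0, 0], 0],
    [1, [0, 0, 0], 0]
  ]
}}

```text
time_s: 3.3
position: [0.4726, -0.1988, 0.1086]
tcp_rot: [[-0.995, -0.103, 0.001], [-0.103, 0.995, -0.001], [-0.001, -0.001, -1.0]]
force: [-0.5, -0.5, 0.0]
opening: 0.003
```

```bash
python3 go.py -97 0 34; python3 - <<'E'
from h import *
im,_=snap('top','top1');im2,_=snap('scene','sc1')
a=cv2.resize(im[120:240,240:360],(480,480));b=cv2.resize(im2[150:270,120:240],(480,480))
cv2.imwrite('pics/c1.png',cv2.resize(np.hstack([a,b]),(800,400)))
E
```

```text
t 3.3 p [ 0.4726 -0.1988  0.1086] F [-0.5  -0.53  0.03] open 0.0025056490474897985
in dock mm [-96.    7.3 108.6] yaw of tool y 95.90841735288198 z [ 9.e-04 -6.e-04 -1.e+00]
tool shift mm [ 1.1 -7.2 74.6]
```

View pics/c1.png

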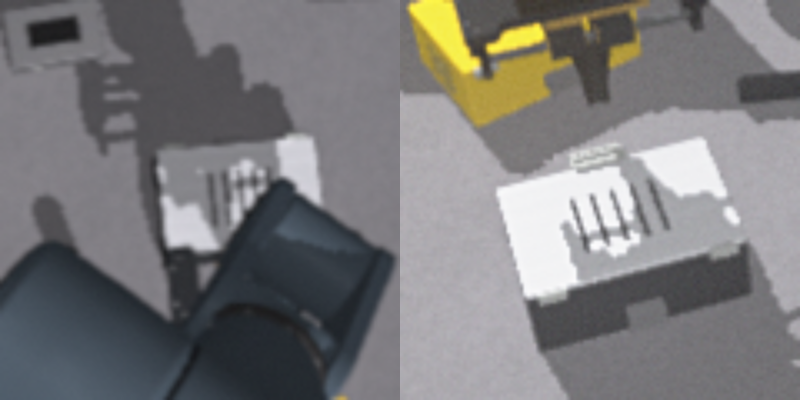

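The left crop is blocked by the arm. The right crop shows the closed finger tip at about (597,100), hanging over the tab at (595,155), with the lid shut. Pressing now.

Emit:
{"fn": "servo_tool", "kwargs": {
  "increments": [
    [1, [1, -7, 25], 0],
    [1, [0, 0, 25], 0],
    [1, [0, 0, 4], 0],
    [1, [0, 0, 0], 0]
  ]
}}

```text
time_s: 3.9
position: [0.4725, -0.206, 0.0548]
tcp_rot: [[-0.995, -0.104, 0.001], [-0.104, 0.995, -0.001], [-0.001, -0.001, -1.0]]
force: [0.4, -0.0, -0.7]
opening: 0.007
```

```bash
python3 go.py -97 0 34
```

```text
t 3.9 p [ 0.4725 -0.206   0.0548] F [ 0.36 -0.02 -0.65] open 0.0074581612156655
in dock mm [-96.8   0.1  54.8] yaw of tool y 95.95582905740692 z [ 0.0013 -0.001  -1.    ]
tool shift mm [ 0.2 -0.1 20.8]
```

Emit:
{"fn": "servo_tool", "kwargs": {
  "increments": [
    [1, [0, 0, 10], 0],
    [1, [0, 0, 6], 0],
    [1, [0, 0, 4], 0],
    [1, [0, 0, 1], 0],
    [1, [0, 0, 0], 0]
  ]
}}

```text
time_s: 4.53
position: [0.4733, -0.2067, 0.0347]
tcp_rot: [[-0.995, -0.103, 0.003], [-0.103, 0.995, -0.002], [-0.003, -0.002, -1.0]]
force: [-0.1, 1.8, 16.2]
opening: 0.006
```

```bash
python3 go.py; python3 - <<'E'
from h import *
im2,_=snap('scene','sc2')
cv2.imwrite('pics/c2.png',cv2.resize(im2[130:270,110:250],(560,560)))
E
```

```text
t 4.525 p [ 0.4733 -0.2067  0.0347] F [-0.08  1.84 16.17] open 0.005550125970824163
in dock mm [-96.2  -0.7  34.7] yaw of tool y 95.91091283555741 z [ 0.0034 -0.0021 -1.    ]
```

View pics/c2.png

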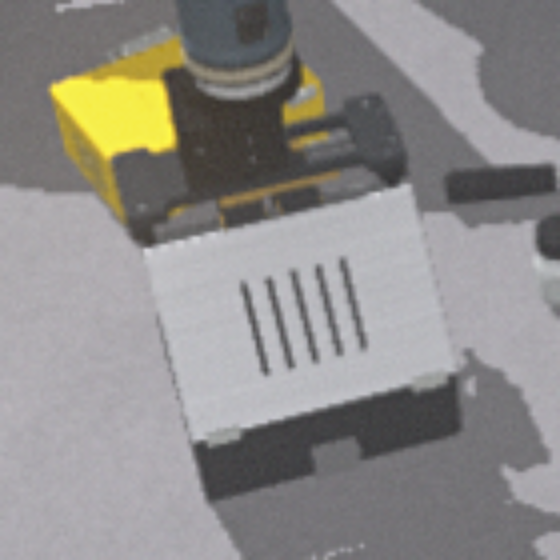

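The lid's front edge is now up at about (280,220), and 16 N means the tab is at its stop. I'll wait briefly, then lift.

Emit:
{"fn": "servo_tool", "kwargs": {
  "increments": [
    [1, [0, 0, 0], 0],
    [1, [0, 0, -10], 0],
    [1, [5, 0, -25], 0],
    [1, [5, 0, -35], 0],
    [1, [0, 0, -33], 0]
  ]
}}

```text
time_s: 5.2
position: [0.4606, -0.2064, 0.1361]
tcp_rot: [[-0.995, -0.103, -0.003], [-0.103, 0.995, 0.002], [0.002, 0.002, -1.0]]
force: [1.2, -0.1, 0.1]
opening: 0.006
```

Emit:
{"fn": "servo_tool", "kwargs": {
  "increments": [
    [1, [0, 0, 0], 0],
    [1, [0, 0, 0], 0],
    [1, [0, 0, 0], 0]
  ]
}}

```text
time_s: 5.58
position: [0.461, -0.2064, 0.1344]
tcp_rot: [[-0.995, -0.103, -0.003], [-0.103, 0.995, 0.002], [0.002, 0.002, -1.0]]
force: [0.6, 0.6, -0.2]
opening: 0.005
```

```bash
python3 go.py -45 0 132; python3 - <<'E'
from h import *
im2,d=snap('scene','sc3')
cv2.imwrite('pics/c3.png',cv2.resize(im2[130:270,110:250],(560,560)))
W=cloud('scene',d)
x,y,a=.56887,-.19604,.10389
c,s=np.cos(a),np.sin(a)
q=W-[x,y,0]; u=(c*q[...,0]+s*q[...,1])*1e3;v=(-s*q[...,0]+c*q[...,1])*1e3;z=W[...,2]*1e3
m=(u>-40)&(u<70)&(abs(v)<95)&(z>63)&(z<170)
for lo in range(-40,70,10):
    k=m&(u>lo)&(u<lo+10);print(lo,k.sum(),np.median(z[k]).round(1) if k.any() else '')
E
```

```text
t 5.575 p [ 0.461  -0.2064  0.1344] F [ 0.59  0.64 -0.17] open 0.00527636893963671
in dock mm [-108.4    0.9  134.4] yaw of tool y 95.9179252960723 z [-0.0026  0.0019 -1.    ]
tool shift mm [-63.4  -0.8   2.2]
-40 0 
-30 0 
-20 170 153.6
-10 430 146.4
0 404 135.0
10 417 124.0
20 410 112.2
30 416 101.0
40 421 89.3
50 401 77.9
60 323 68.0
```

View pics/c3.png

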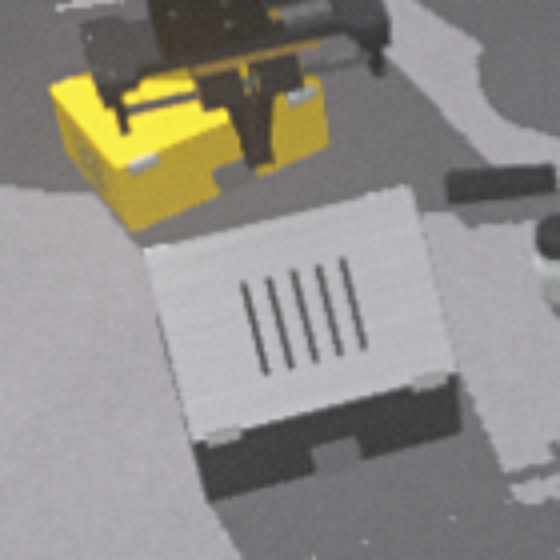

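The lid stands at 0.85 rad, with its edge at dock x ≈ -20 and z ≈ 154 mm. The fingers are in front of it and reach below the edge. Pushing it back now, along tool -x.

Emit:
{"fn": "servo_tool", "kwargs": {
  "increments": [
    [1, [-35, 0, 1], 0],
    [1, [-30, 0, 0], 0],
    [1, [-15, 0, 0], 0],
    [1, [-12, 0, 0], 0],
    [1, [-12, 0, 0], 0]
  ]
}}

```text
time_s: 6.25
position: [0.565, -0.196, 0.1343]
tcp_rot: [[-0.995, -0.103, -0.002], [-0.103, 0.995, 0.001], [0.002, 0.001, -1.0]]
force: [-1.7, -0.1, 1.2]
opening: 0.002
```

```bash
python3 go.py 80 0 133; python3 - <<'E'
from h import *
im2,d=snap('scene','sc4')
cv2.imwrite('pics/c4.png',cv2.resize(im2[110:270,110:270],(560,560)))
E
```

```text
t 6.25 p [ 0.565  -0.196   0.1343] F [-1.75 -0.12  1.24] open 0.002026826332927595
in dock mm [ -3.8   0.4 134.3] yaw of tool y 95.90568669799896 z [-1.6e-03  8.0e-04 -1.0e+00]
tool shift mm [-83.8  -0.3   1.2]
```

View pics/c4.png

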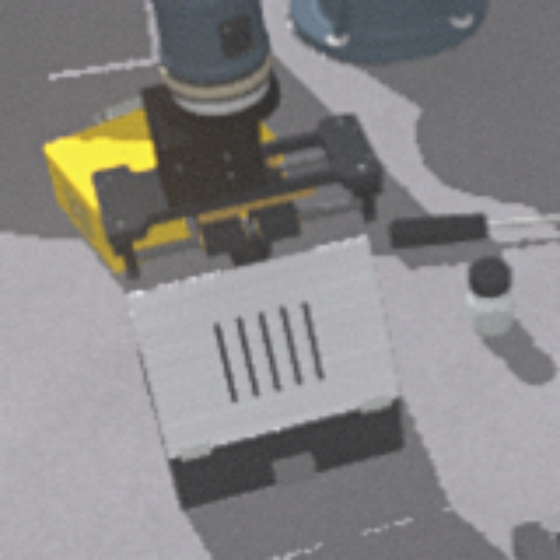

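The fingers are behind the lid's edge at about (255,250) and the lid is rising, with light force. I'll keep pushing.

Emit:
{"fn": "servo_tool", "kwargs": {
  "increments": [
    [1, [-12, 0, 0], 0],
    [1, [-12, 0, 0], 0],
    [1, [-12, 0, 0], 0],
    [1, [-12, 0, 0], 0],
    [1, [-10, 0, 0], 0]
  ]
}}

```text
time_s: 6.92
position: [0.624, -0.1902, 0.1346]
tcp_rot: [[-0.995, -0.103, 0.0], [-0.103, 0.995, -0.0], [-0.0, -0.0, -1.0]]
force: [-0.3, 0.1, -0.3]
opening: 0.007
```

Emit:
{"fn": "servo_tool", "kwargs": {
  "increments": [
    [1, [-10, 0, 0], 0],
    [1, [-8, 0, 0], 0],
    [1, [-5, 0, 0], 0],
    [1, [0, 0, 0], 0],
    [1, [0, 0, 0], 0]
  ]
}}

```text
time_s: 7.55
position: [0.6456, -0.1879, 0.1346]
tcp_rot: [[-0.995, -0.103, -0.001], [-0.103, 0.995, 0.0], [0.0, 0.0, -1.0]]
force: [0.2, -0.6, -0.5]
opening: 0.004
```

Emit:
{"fn": "servo_tool", "kwargs": {
  "increments": [
    [1, [0, 0, 0], 0],
    [1, [0, 0, 0], 0],
    [1, [0, 0, 0], 0],
    [1, [0, 0, 0], 0]
  ]
}}

```text
time_s: 8.05
position: [0.6459, -0.1879, 0.1347]
tcp_rot: [[-0.995, -0.103, 0.0], [-0.103, 0.995, -0.0], [-0.0, -0.0, -1.0]]
force: [0.7, 0.1, -0.5]
opening: 0.004
```

```bash
python3 go.py; python3 - <<'E'
from h import *
im2,d=snap('scene','sc5')
cv2.imwrite('pics/c5.png',cv2.resize(im2[110:270,110:270],(560,560)))
E
```

```text
t 8.05 p [ 0.6459 -0.1879  0.1347] F [ 0.67  0.1  -0.47] open 0.003673199384491846
in dock mm [7.750e+01 1.000e-01 1.347e+02] yaw of tool y 95.92209750680216 z [ 0. -0. -1.]
```

View pics/c5.png

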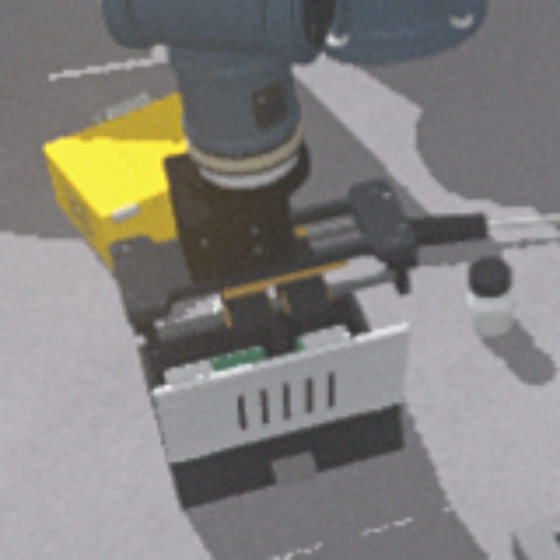

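The lid has gone over upright, its edge now at about (285,360), and the bay is visible. I'll retreat forward and up.

Emit:
{"fn": "servo_tool", "kwargs": {
  "increments": [
    [1, [15, 0, 0], 0],
    [1, [30, 0, -15], 0],
    [1, [40, 0, -30], 0],
    [1, [45, 0, -30], 0],
    [1, [45, 0, -20], 0]
  ]
}}

```text
time_s: 8.72
position: [0.4711, -0.2064, 0.2311]
tcp_rot: [[-0.995, -0.104, 0.002], [-0.104, 0.995, -0.002], [-0.002, -0.002, -1.0]]
force: [-1.0, -0.9, 0.3]
opening: 0.005
```

Emit:
{"fn": "servo_tool", "kwargs": {
  "increments": [
    [1, [0, 50, 0], 0],
    [1, [0, 50, 0], 0],
    [1, [0, 50, 0], 0],
    [1, [0, 50, 0], 0],
    [1, [0, 50, 0], 0]
  ]
}}

```text
time_s: 9.35
position: [0.446, 0.0441, 0.23]
tcp_rot: [[-0.995, -0.103, 0.001], [-0.103, 0.995, -0.0], [-0.001, -0.0, -1.0]]
force: [0.8, 0.3, -0.9]
opening: 0.005
```

Emit:
{"fn": "servo_tool", "kwargs": {
  "increments": [
    [1, [0, 0, 0], 0],
    [1, [0, 0, 0], 0],
    [1, [0, 0, 0], 0],
    [1, [0, 0, 0], 0]
  ]
}}

```text
time_s: 9.85
position: [0.4464, 0.0416, 0.2297]
tcp_rot: [[-0.995, -0.101, 0.0], [-0.101, 0.995, -0.0], [-0.0, -0.0, -1.0]]
force: [1.0, -0.3, 0.1]
opening: 0.002
```

```bash
python3 go.py; python3 - <<'E'
from h import *
im,dt=snap('top','top6')
im2,d=snap('scene','sc6')
x,y,a=.56887,-.19604,.10389
c,s=np.cos(a),np.sin(a)
def dock(cam,d):
    W=cloud(cam,d);q=W-[x,y,0]
    return (c*q[...,0]+s*q[...,1])*1e3,(-s*q[...,0]+c*q[...,1])*1e3,W[...,2]*1e3
u,v,z=dock('scene',d)
m=(u>55)&(u<140)&(abs(v)<85)&(z>80)&(z<185)
p=np.polyfit(z[m],u[m],1);print('lid pts',m.sum(),'angle',np.pi/2+np.arctan(p[0]),u[m].max(),z[m].max())
u,v,z=dock('top',dt)
m=(u>-106)&(u<-72)&(abs(v)<18);print('tab z',np.nanmedian(z[m]),m.sum())
m=(u>-45)&(u<45)&(abs(v)<60);print('drive z',np.nanmedian(z[m]))
o=cv2.absdiff(im,cv2.imread('pics/top0.png')).max(2)
cv2.imwrite('pics/c6.png',np.hstack([cv2.resize(im[80:310,120:400],(450,370)),cv2.resize(im2[110:270,110:270],(350,350))[:370] if 0 else cv2.resize(im2[110:310,60:280],(350,370))]))
E
```

```text
t 9.85 p [0.4464 0.0416 0.2297] F [ 1.03 -0.33  0.12] open 0.002227094986375261
in dock mm [-97.2 249.  229.7] yaw of tool y 95.8043349618344 z [ 1.e-04 -1.e-04 -1.e+00]
lid pts 1290 angle 1.932245624227724 118.00582338111568 176.92634540148416
tab z 43.98949929478285 95
drive z 35.98793440751689
```

View pics/c6.png

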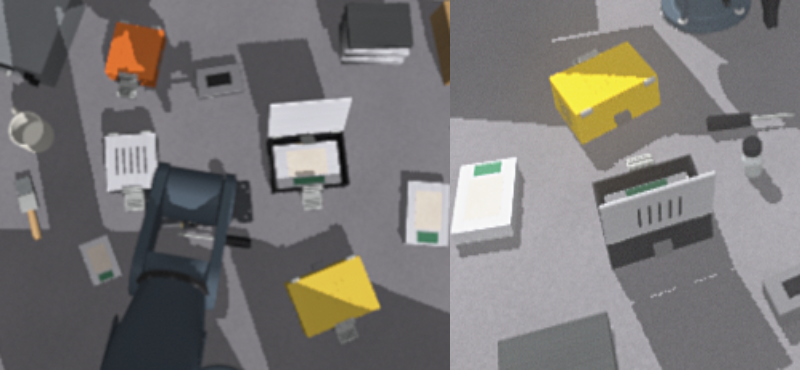

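The wide lid is fully open (about 1.93 rad) at (310,117) in the left crop. Its tab is back at 44 mm, the drive lies in the bay at 36 mm, the narrow dock is shut, and everything else is where it was. Handing in.

```bash
python3 -c "
from rig import bot
print(bot.hand_in())"
```

```text
the job is handed in; nothing more can be done
None
```

The wide aluminium-lidded dock is open, and I handed the job in at about 10 s of the 42 s limit. With the gripper closed, I pressed its tab to the stop (about 16 N), the lid sprang up to about 0.85 rad, and I pushed it past upright with the fingertips and backed away.

Last checks before hand-in:
- **Lid:** fitted at about 1.93 rad, resting at its back stop with nothing touching it.
- **Tab:** its top is back at 44 mm, the rest height.
- **Drive in the bay:** its top is at 36 mm, as it should be. I judged any sideways shift only by eye.
- **Narrow dock and bystanders:** in the pictures the narrow dock is shut and everything in view looks unmoved. I did not measure these, and the arm partly hid the area round the jar and screwdriver in the top view. The other camera showed the jar and most of the screwdriver in place.
- **Arm:** clear of everything, with only noise-level force.

No check failed or disagreed. The hand-in gave no verdict.

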